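# Seat a circuit board in its card guides

## Robot

A 7-joint arm with a two-finger parallel gripper is mounted at the origin on a cart in front of the work surface, level with it; the furniture and walls round the work are solid. World frame = base frame: x ahead of the robot, y to its left, z up, the work surface at z = 0. Lengths are in m, angles in rad, forces in N, time in s.
With the tool pointing down it reaches from about 0.425 to 0.925 m from the base axis. Payload 6.8 kg.
Tool frame: the origin (TCP) lies at the very end of the fingers, on their centre line; the grasp point (between the pads) lies 19 mm behind it; y points along the fingers, x is the direction in which the jaws open and shut, and the axes are right-handed (so a half turn about y gives the same grasp; the last joint's range is limited). The gripper opens to 85 mm and grips with 20 to 120 N. Pads are 22 mm wide; open, the fingers measure 114 mm over their backs; the gripper's body (76 mm by 85 mm) begins 54 mm behind the grasp point. The pads swing forward as they close: fully open they stand 13 mm farther back than shut.
Start: joints at [1.115, 0.477, 0.022, 1.555, -0.011, 1.109, -0.083], TCP at [0.23, -0.635, 0.231] pointing down, gripper open.
Joint ranges: [-2.96, 2.96], [-0.34, 2.1], [-1.41, 1.46], [0.24, 2.44], [-1.37, 4.51], [0.17, 1.92], [-2.96, 2.96]. Speed limits (rad/s): [2.39, 2.39, 3.14, 3.14, 3.14, 3.14, 3.14].

## Interface

Orientations are given as a rotation vector (axis times angle).
In Python, from bench import r, imaging gives the robot as it stands.
- The arm moves only by the shell command python3 -m jog 'ROWS' [FORCE]. ROWS is text: rows parted by semicolons, each of 7 numbers parted by spaces: the turn, a rotation vector about the tool's x, y, z in degrees, then the shift along the tool's x, y, z in mm, then the opening, from 0 (shut) to 1 (fully open). A call has exactly 5 rows; each row shifts and turns the commanded pose from where the row before left it, along the tool's axes as they then stand; what a row does not reach is not made up. A row lasts 1/12 s, in which the tool goes at most 41.7 mm and 7.16 degrees, less where a joint would pass 70% of its speed; a pose out of reach is approached as far as the arm can. A call with a gripper value outside its range is refused whole. The fingers move at their own pace and stop on an object; FORCE is the grip in N (left out, the last holds). Time passes only in rows, so rows that do not move let the fingers close, or fill a call up. It gives the time, the measured TCP pose, the force and the opening at its end, in the units of the state.
- r.get_obs(): the state, without advancing time (a new reading comes with each control period).
- imaging.grab_frame(name): name is "scene" or "top"; returns a dict with "color" (480x640x3 uint8, red, green, blue), "z_map" (480x640 float32, m along the optical axis (not along the pixel's ray), 0 where there is no reading), "fx", "fy", "cx", "cy" (pixels), "k1" (the pictures are not rectified: a ray, as slopes to the right and down, at radius r is drawn at 1 + k1 r^2 times it, then the intrinsics apply), "world_to_cam" (4x4, takes a point from world to camera coordinates). Camera axes: x right, y up, looking along -z (the intrinsics and any distortion apply to the point x, -y, -z); pixel columns grow to the right and rows downward; lengths in m; the calibration is good to about 2 mm. A picture is of the moment at which its call begins.
- r.hand_in(): hands the job in, once; it reports no verdict.
The state is a dict: "clock": time; "joints": joint angles; "qvel": joint speeds; "tau": joint torques, N m; "tcp_pos": TCP position; "orientation": TCP orientation; "contact_force": force on the tool from outside, world axes, zero at the start; "moment": the same for the moment, N m; "grip_width": finger opening in m.
Only numpy, scipy, OpenCV 4.12 (cv2) and the standard library are available. Lean on these libraries where they do the work, as an engineer would, in place of code of your own. Each camera call takes 0.05 s, during which the arm holds its last target.

## Task

A circuit board sticks part-way out of the two card guides of a small chassis. Push it along the guides until it meets the sprung connector at the back, then swing both ejector levers inwards across its front edge until they are fully closed, so that the board is seated and held. Leave the other things on the desk where they are.

Things in the scene. Friction and masses are not known exactly. Their poses are not given: they have to be found in the camera images.
- chassis: open chassis fixed to the desk: grey base plate 226 x 152 mm, top 12 mm above the desk, spanning chassis x -127 to +99 mm, with two black card guides along x, a white connector before a 52 mm high backplane at the far end and a lever at each side of the mouth. Origin on the desk, midway between the guides; +x = direction in which the board is pushed in, y to its left, z up.
- guide_mouth (a point): middle of the guides' mouth, 20 mm above the desk, at chassis x -51 mm; the grooved part runs from here to chassis x +65 mm, top 30.5 mm above the desk, outer sides at y +-57.5 mm. In front of it only the lower ledges go on (top 20 mm above the desk, inner edges at chassis y +-43 mm), out to chassis x -125 mm.
- connector (a point): middle of the front face of the connector's sprung contact strip, at chassis x +64 mm, 22 mm above the desk. The board meets it 6 mm before home; it pushes back with 3 N, rising to 9 N at home, and pushes the board out again by 6 mm when it is let go, unless the levers hold it. Firm stop 1 mm past home.
- board: circuit board, 130 x 100 x 4 mm, about 0.15 kg, lying level in the guides, free to slide. Origin at the middle of its front edge, on its underside, 20 mm above the desk; x points into the guides. An aluminium bar on the front edge, 44 mm wide, 10 mm deep, flush with the edge at board x = 0, reaches 46 mm above the desk. Home: origin at chassis x = -60 mm; it starts 35 to 60 mm short of that.
- lever_left (a joint): angle of the left ejector lever, rad: 0 = wide open (points out of the mouth along chassis -x, leaning 20 degrees outwards), 1.92 = fully closed, at its stop (points along chassis -y, across the mouth). Starts at 0 to 0.25. Stiff hinge (0.17 N m), stays where it is left; about 4 N at its post swings it, 7 N while it drives the board in the last 6 mm.
- lever_right (a joint): angle of the right ejector lever, rad: 0 = wide open (points out of the mouth along chassis -x, leaning 20 degrees outwards), 1.92 = fully closed, at its stop (points along chassis +y, across the mouth). Starts at 0 to 0.25. Stiff hinge (0.17 N m), stays where it is left; about 4 N at its post swings it, 7 N while it drives the board in the last 6 mm.
- lever_left_pivot (a point): on the vertical pivot axis of the left lever, at the lever's top, 30 mm above the desk; chassis x -68, y +64 mm. The lever is a flat aluminium arm, 10 mm wide, 20 to 30 mm above the desk, level with the board; a round nose of 8 mm radius on it, 20 mm from the pivot, pushes on the board's front edge as it closes.
- lever_right_pivot (a point): on the vertical pivot axis of the right lever, at the lever's top, 30 mm above the desk; chassis x -68, y -64 mm. The lever is a flat aluminium arm, 10 mm wide, 20 to 30 mm above the desk, level with the board; a round nose of 8 mm radius on it, 20 mm from the pivot, pushes on the board's front edge as it closes.
- lever_left_post (a point): finger post of the left lever: upright black pin, 12 mm diameter, from 24 to 50 mm above the desk; this point is on its axis at its top. It runs on a circle of 48 mm radius round the pivot.
- lever_right_post (a point): finger post of the right lever: upright black pin, 12 mm diameter, from 24 to 50 mm above the desk; this point is on its axis at its top. It runs on a circle of 48 mm radius round the pivot.
- mouse: black computer mouse, 113 x 62 x 44 mm; a bystander to leave alone. Origin at the centre of its underside.
- reagent_b: small white bottle, blue cap, 58 mm wide, 123 mm tall; a bystander to leave alone. Origin at the centre of its underside.
- parts_dish: shallow metal dish, 90 mm across, 14 mm tall; a bystander to leave alone. Origin at the centre of its underside.
- tweezers_1: steel tweezers, 122 mm long, 10 mm high, lying beside the chassis; a bystander to leave alone. Origin at the centre of its underside.
- vial_1: little vial, 12 mm across, 34 mm tall; a bystander to leave alone. Origin at the centre of its underside.
- pen_2: marker pen, 135 mm long, 16 mm high, lying beside the chassis; a bystander to leave alone. Origin at the centre of its underside.
- beaker: beaker, 72 mm across, 90 mm tall; a bystander to leave alone. Origin at the centre of its underside.
There are look-alikes about, which are no part of the job. What is meant by the board is not pink, and is the larger of those in its own colour.

How it is judged:
On the way:
1. the board is pushed along its guides up to the connector, the levers still open (x of board in the frame of chassis above -0.0685 m and value of joint each of lever_left, lever_right below 1.5 rad), for 0.1 s.
At the end, for the whole second after the job is handed in: the board lies in its guides within 3.5 mm of home (its origin at chassis x above -63.5 mm), at rest, and both levers stand within 0.15 rad of fully closed (above 1.77 rad) (x of board in the frame of chassis above -0.0635 m and z of board in the frame of chassis between 0.017 and 0.025 m and value of joint each of lever_left, lever_right above 1.77 rad and linear speed of board below 0.01 m/s); the robot touches nothing.
It fails at once if another loose thing on the desk is moved by more than 30 mm (distance of any of mouse, reagent_b, parts_dish, tweezers_1, vial_1, pen_2, beaker from where it was at the start of the episode above 0.03 m).
It also fails if it takes over 61 s, if anything falls off the work surface, if the arm or the gripper's body presses on something with over 40 N, if the wrist force passes 120 N, or if a joint passes its speed limit or range.

## Working session

There is one attempt and no reset: what is moved stays moved. The work goes in short steps, Python scripts to look and compute and a shell command to move; the robot and the scene stay as the last step left them, time stands still between calls to the robot, and variables do not carry over. Pictures are saved under pics/ and viewed, and the job is handed in when it is done.

```bash
mkdir -p pics; ls; python3 - <<'E'
from bench import r, imaging
import cv2
print(r.get_obs())
for n in("scene","top"):
    f=imaging.grab_frame(n); cv2.imwrite(f"pics/{n}0.png",f["color"][:,:,::-1])
    print(n,{k:f[k] for k in("fx","fy","cx","cy","k1","world_to_cam")})
E
```

```text
pics
{'clock': 0.0, 'joints': array([ 1.11491961,  0.47778788,  0.02237198,  1.55647707, -0.01149268,
        1.10929702, -0.08311512]), 'qvel': array([ 0.00034374, -0.00153418,  0.00033918, -0.00116973,  0.00113809,
        0.00029281, -0.00082268]), 'tau': array([ 2.62749118e-04, -5.96444356e+01,  1.60785310e+00, -2.81201237e+01,
        1.24364629e-02,  9.13012773e-03,  2.80760912e-05]), 'tcp_pos': array([ 0.22980383, -0.63403497,  0.23032373]), 'orientation': array([-1.35293918,  0.95050931, -0.94787659]), 'contact_force': array([ 0.67108335, -0.26578638,  0.1410016 ]), 'moment': array([-0.02078646, -0.0005988 , -0.04126302]), 'grip_width': 0.08518258324201418}
scene {'fx': 503.0341951246717, 'fy': 503.0341951246717, 'cx': 316.8586576297819, 'cy': 241.34115323124902, 'k1': 0.04069332483922554, 'world_to_cam': array([[-0.56593899, -0.82429258,  0.01596271,  0.28591275],
       [ 0.58057948, -0.38471539,  0.71758033, -0.34895341],
       [-0.58535504,  0.41537431,  0.6962928 , -0.90118351],
       [ 0.        ,  0.        ,  0.        ,  1.        ]])}
top {'fx': 608.4121020814405, 'fy': 608.4121020814405, 'cx': 327.08250942447114, 'cy': 235.66866139696202, 'k1': -0.03934798559543491, 'world_to_cam': array([[-2.85350198e-02, -9.99592623e-01,  5.83402451e-04,
         7.26973945e-03],
       [ 9.97865629e-01, -2.84514155e-02,  5.87767296e-02,
        -5.12924460e-01],
       [-5.87361867e-02,  2.25935240e-03,  9.98270983e-01,
        -1.80761503e+00],
       [ 0.00000000e+00,  0.00000000e+00,  0.00000000e+00,
         1.00000000e+00]])}
```

View pics/scene0.png

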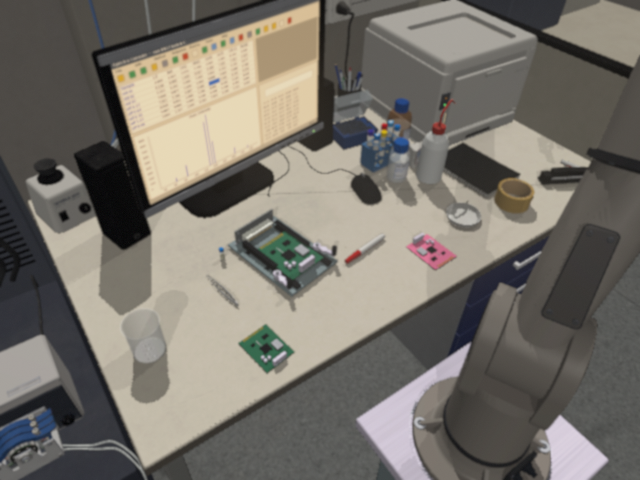

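View pics/top0.png

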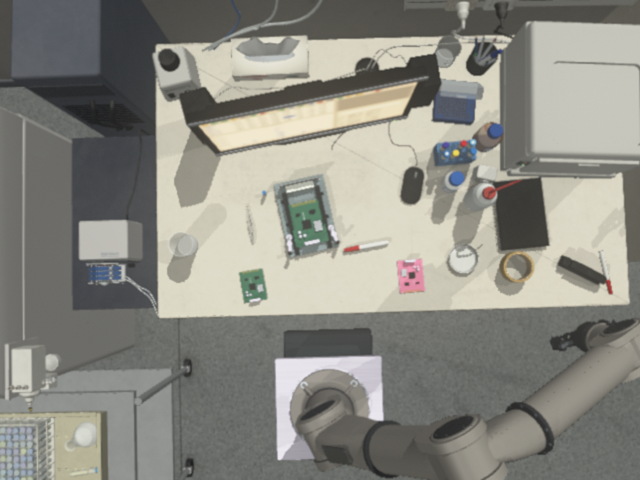

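The top view shows the chassis at about (309,217), with its mouth towards the robot (down in the image). The green board is in it, and a loose small green and a pink look-alike lie on the desk. Zooming in.

```bash
cat > h.py <<'E'
import numpy as np, cv2
from bench import r, imaging
def K(f): return np.array([[f["fx"],0,f["cx"]],[0,f["fy"],f["cy"]],[0,0,1.]]), np.array([f["k1"],0,0,0,0])
def ray(f,px):
    k,d=K(f); W=f["world_to_cam"]; R,t=W[:3,:3],W[:3,3]
    u=cv2.undistortPointsIter(np.array(px,float).reshape(-1,1,2),k,d,None,None,(3,50,1e-9)).reshape(-1,2)
    D=np.c_[u[:,0],-u[:,1],-np.ones(len(u))]@R
    return -R.T@t, D
def on(f,px,z):
    o,D=ray(f,px); s=(z-o[2])/D[:,2]; return o+s[:,None]*D
def proj(f,P):
    W=f["world_to_cam"];P=np.atleast_2d(P)@W[:3,:3].T+W[:3,3]
    k,d=K(f); Q=P*[1,-1,-1]
    return cv2.projectPoints(Q,np.zeros(3),np.zeros(3),k,d)[0].reshape(-1,2)
def crop(f,x0,y0,w,h,s,name):
    c=cv2.resize(f["color"][y0:y0+h,x0:x0+w],None,fx=s,fy=s,interpolation=cv2.INTER_CUBIC)
    cv2.imwrite(name,c[:,:,::-1])
E
python3 - <<'E'
from h import *
f=imaging.grab_frame("top"); crop(f,260,165,100,100,6,"pics/t1.png"); 
f=imaging.grab_frame("scene"); crop(f,215,195,133,100,6,"pics/s1.png")
E
```

```text
(no output)
```

View pics/t1.png

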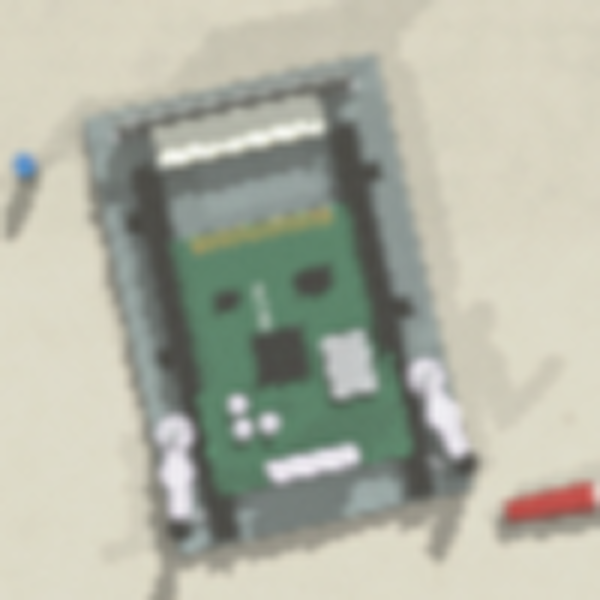

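View pics/s1.png

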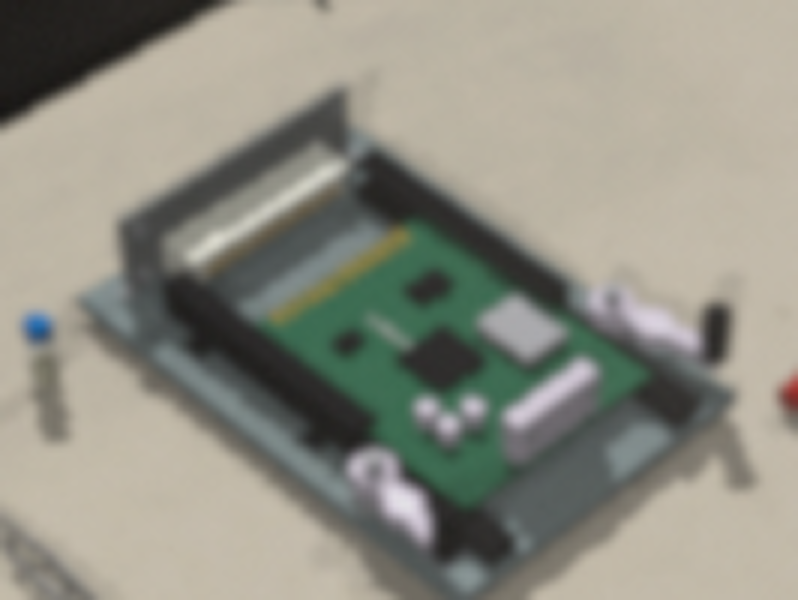

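Top crop (6x, offset 260,165): pivots at about (176,436) and (427,374), posts at (180,528) and (462,462), the white bar centred on (312,462). The bigger green board is the one in the guides. Measuring.

```bash
python3 - <<'E'
from h import *
ft=imaging.grab_frame("top"); fs=imaging.grab_frame("scene")
def o(p,off): return (np.array(p,float)+.5)/6-.5+off
T=lambda p:o(p,(260,165)); S=lambda p:o(p,(215,195))
for n,p,z in(("pivL",(176,436),.03),("pivR",(427,374),.03),("postL",(180,530),.05),("postR",(462,463),.05),("vial",(25,165),.034),("bplL",(118,130),.052),("bplR",(352,80),.052),
  ("cBL",(175,552),.012),("cBR",(475,485),.012),("cTL",(85,120),.012),("cTR",(377,57),.012)):
    print("top",n,on(ft,T(p),z).round(4))
for n,p,z in(("pivL",(373,468),.03),("pivR",(608,300),.03),("postR",(716,308),.05),("barFR",(598,365),.046),("barFL",(505,415),.046),("cR",(735,393),.012),("cL",(85,300),.012)):
    print("sc",n,on(fs,S(p),z).round(4))
for n,f,(x0,y0,w,h) in(("top",ft,(260,165,100,100)),("scene",fs,(215,195,133,100))):
    c=f["color"][y0:y0+h,x0:x0+w]; hsv=cv2.cvtColor(c,cv2.COLOR_RGB2HSV)
    m=cv2.inRange(hsv,(60,70,40),(90,255,255))
    m=cv2.morphologyEx(m,cv2.MORPH_CLOSE,np.ones((9,9)))
    cs=max(cv2.findContours(m,0,1)[0],key=cv2.contourArea).reshape(-1,2)+[x0,y0]
    P=on(f,cs,.024); rc=cv2.minAreaRect((P[:,:2]*1000).astype(np.float32)); print(n,rc,cv2.boxPoints(rc).round(1).tolist())
    # white bar & levers
    m=cv2.inRange(hsv,(0,0,175),(180,35,255)) 
    m=((c.min(2)>170)).astype(np.uint8)
    k,l,st,ce=cv2.connectedComponentsWithStats(m)
    for i in range(1,k):
        if st[i,4]>15: print(n,"white",st[i].tolist(),(ce[i]+[x0,y0]).round(1),on(f,ce[i]+[x0,y0],.046).round(4),on(f,ce[i]+[x0,y0],.03).round(4))
E
```

```text
top pivL [[0.5106 0.1062 0.03  ]]
top pivR [[ 0.5378 -0.019   0.03  ]]
top postL [[0.4633 0.1041 0.05  ]]
top postR [[ 0.4922 -0.0347  0.05  ]]
top vial [[0.6472 0.1776 0.034 ]]
top bplL [[0.6608 0.1296 0.052 ]]
top bplR [[0.6822 0.0139 0.052 ]]
top cBL [[0.4536 0.1092 0.012 ]]
top cBR [[ 0.4828 -0.0415  0.012 ]]
top cTL [[0.672  0.1491 0.012 ]]
top cTR [[0.6997 0.0014 0.012 ]]
sc pivL [[0.5124 0.1055 0.03  ]]
sc pivR [[ 0.5379 -0.0191  0.03  ]]
sc postR [[ 0.4945 -0.0399  0.05  ]]
sc barFR [[0.4975 0.0135 0.046 ]]
sc barFL [[0.4951 0.0574 0.046 ]]
sc cR [[ 0.4819 -0.0419  0.012 ]]
sc cL [[0.67   0.1469 0.012 ]]
top ((549.9295043945312, 49.780338287353516), (120.5339126586914, 94.4569320678711), 10.954931259155273) [[481.79998779296875, 84.69999694824219], [499.70001220703125, -8.0], [618.0999755859375, 14.899999618530273], [600.0999755859375, 107.5999984741211]]
top white [0, 0, 100, 100, 5638] [312.3 212. ] [[0.5824 0.0342 0.046 ]] [[0.584  0.0346 0.03  ]]
top white [26, 18, 28, 10, 90] [299.7 187.7] [[0.6554 0.0696 0.046 ]] [[0.6577 0.0702 0.03  ]]
top white [54, 56, 8, 10, 58] [3
[... 787 characters left out ...]
[0.5079 0.0292 0.03  ]]
scene white [124, 67, 6, 9, 16] [340.9 266.4] [[ 0.4358 -0.0169  0.046 ]] [[ 0.4473 -0.0265  0.03  ]]
scene white [6, 79, 16, 13, 59] [227.5 279.4] [[0.5417 0.212  0.046 ]] [[0.5554 0.2069 0.03  ]]
scene white [64, 80, 7, 9, 36] [281.9 278.7] [[0.478  0.1126 0.046 ]] [[0.4904 0.1055 0.03  ]]
scene white [22, 85, 18, 14, 88] [247.5 284.4] [[0.5051 0.183  0.046 ]] [[0.518  0.1773 0.03  ]]
scene white [40, 87, 12, 13, 65] [260.8 287.9] [[0.4805 0.1639 0.046 ]] [[0.4929 0.1579 0.03  ]]
scene white [23, 93, 8, 7, 35] [241.4 291.1] [[0.4958 0.2028 0.046 ]] [[0.5085 0.1975 0.03  ]]
scene white [51, 96, 5, 4, 18] [268.2 292.6] [[0.4605 0.1575 0.046 ]] [[0.4726 0.1514 0.03  ]]
```

```bash
cat >> h.py <<'E'
from scipy.spatial.transform import Rotation as Ro
PSI=np.deg2rad(11.5); O=np.array([.5911,.0570]); CX=np.array([np.cos(PSI),np.sin(PSI)]); CY=np.array([-np.sin(PSI),np.cos(PSI)])
def c2w(x,y,z): return np.r_[O+x*CX+y*CY,z]
def w2c(p): d=np.array(p)[:2]-O; return np.r_[d@CX,d@CY,p[2]]
def st(target=None):
    s=r.get_obs(); R=Ro.from_rotvec(s["orientation"]); M=R.as_matrix()
    print("t",round(s["clock"],2),"tcp",s["tcp_pos"].round(4),"ch(mm)",(w2c(s["tcp_pos"])*1000).round(1),"F",s["contact_force"].round(1),"Fch",np.round([s["contact_force"][:2]@CX,s["contact_force"][:2]@CY],1),"w",round(s["grip_width"],4))
    print(M.round(3).tolist())
    if target is not None: 
        print("shift tool mm",((np.array(target)-s["tcp_pos"])@M*1000).round(1))
    return s,M
def ztarget(sign):
    zc=sign*np.r_[CX,0]; y=np.array([0,0,-1.]); x=np.cross(y,zc); return np.c_[x,y,zc]
E
python3 - <<'E'
from h import *
s,M=st(c2w(-.130,0,.231))
for sg in(1,-1):
    G=ztarget(sg); print(sg,np.rad2deg(Ro.from_matrix(M.T@G).as_rotvec()).round(1))
print(c2w(-.13,0,.2))
E
```

```text
t 0.3 tcp [ 0.23   -0.6344  0.231 ] ch(mm) [-491.7 -605.5  231. ] F [-0.4  0.5 -0.2] Fch [-0.3  0.5] w 0.0856
[[0.341, -0.0, 0.94], [-0.94, 0.001, 0.341], [-0.001, -1.0, -0.0]]
shift tool mm [-5.460e+02  3.000e-01  4.465e+02]
1 [ 0.   8.4 -0. ]
-1 [-1.000e-01 -1.716e+02 -0.000e+00]
[0.46370979 0.03108217 0.2       ]
```

```bash
python3 -m jog '0 4.2 0 -25 0 25 0; 0 4.2 0 -25 0 25 0; 0 0 0 -30 0 30 0; 0 0 0 -30 0 30 0; 0 0 0 -30 0 30 0' 40; python3 -m jog '0 0 0 -30 0 30 0; 0 0 0 -30 0 30 0; 0 0 0 -30 0 30 0; 0 0 0 -30 0 30 0; 0 0 0 -30 0 30 0'; python3 -c "
from h import *
st(c2w(-.13,0,.231))"
```

```text
clock: 0.72
tcp_pos: [0.3319, -0.4658, 0.2314]
orientation: [-1.297, 1.06, -1.06]
contact_force: [1.0, -0.1, -0.5]
grip_width: 0.0253
clock: 1.13
tcp_pos: [0.4469, -0.2919, 0.2316]
orientation: [-1.298, 1.059, -1.06]
contact_force: [0.7, -1.0, 0.2]
grip_width: 0.0001
t 1.13 tcp [ 0.4469 -0.2919  0.2316] ch(mm) [-210.8 -313.1  231.6] F [ 0.7 -1.   0.2] Fch [ 0.5 -1.1] w 0.0001
[[0.2, 0.0, 0.98], [-0.98, -0.0, 0.2], [0.0, -1.0, 0.0]]
shift tool mm [-313.1    0.5   80.9]
```

```bash
python3 -m jog '0 0 0 -35 0 8 0; 0 0 0 -35 0 8 0; 0 0 0 -35 0 8 0; 0 0 0 -35 0 8 0; 0 0 0 -35 0 8 0'; python3 -m jog '0 0 0 -35 10 8 0; 0 0 0 -35 25 8 0; 0 0 0 -35 30 5 0; 0 0 0 -20 30 0 0; 0 0 0 0 25 0 0';python3 -m jog '0 0 0 0 0 0 0; 0 0 0 0 0 0 0; 0 0 0 0 0 0 0; 0 0 0 0 0 0 0; 0 0 0 0 0 0 0'; python3 - <<'E'
from h import *
st(c2w(-.13,0,.035))
f=imaging.grab_frame("scene"); crop(f,200,150,160,120,5,"pics/s2.png")
E
```

```text
clock: 1.55
tcp_pos: [0.4502, -0.1126, 0.2315]
orientation: [-1.297, 1.059, -1.06]
contact_force: [0.7, 0.6, 1.4]
grip_width: 0.0001
clock: 1.97
tcp_pos: [0.4454, 0.012, 0.1145]
orientation: [-1.298, 1.055, -1.054]
contact_force: [1.1, -0.8, -0.9]
grip_width: 0.0001
clock: 2.38
tcp_pos: [0.4475, 0.0065, 0.117]
orientation: [-1.295, 1.059, -1.063]
contact_force: [-0.3, -0.6, -0.5]
grip_width: -0.0003
t 2.38 tcp [0.4475 0.0065 0.117 ] ch(mm) [-150.8  -20.9  117. ] F [-0.3 -0.6 -0.5] Fch [-0.4 -0.5] w -0.0003
[[0.198, 0.003, 0.98], [-0.98, -0.0, 0.198], [0.001, -1.0, 0.003]]
shift tool mm [-21.   82.1  20.5]
```

View pics/s2.png

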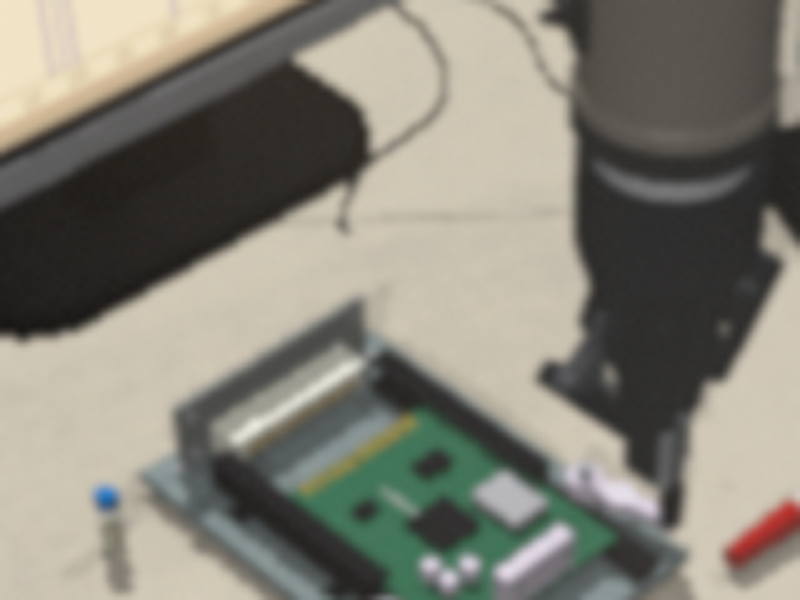

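The gripper hangs shut, front-right of the chassis, above the right post (crop 665,520). All is as expected. Next I centre and descend in front of the bar.

```bash
python3 -m jog '0 0 0 -11 0 5 0; 0 0 0 -10 10 5 0; 0 0 0 0 24 5 0; 0 0 0 0 24 0 0; 0 0 0 0 24 0 0';python3 -m jog '0 0 0 0 0 0 0; 0 0 0 0 0 0 0; 0 0 0 0 0 0 0; 0 0 0 0 0 0 0; 0 0 0 0 0 0 0'; python3 -c "
from h import *
st(c2w(-.13,0,.035))
f=imaging.grab_frame('scene'); crop(f,200,180,160,120,5,'pics/s3.png')"
```

```text
clock: 2.85
tcp_pos: [0.4582, 0.0307, 0.0337]
orientation: [-1.295, 1.058, -1.062]
contact_force: [0.0, -0.5, -0.4]
grip_width: 0.0
clock: 3.27
tcp_pos: [0.4578, 0.0307, 0.0349]
orientation: [-1.296, 1.058, -1.061]
contact_force: [-0.0, 1.3, -0.2]
grip_width: -0.0
t 3.27 tcp [0.4578 0.0307 0.0349] ch(mm) [-135.9    0.8   34.9] F [-0.   1.3 -0.2] Fch [0.2 1.2] w -0.0
[[0.199, 0.003, 0.98], [-0.98, 0.0, 0.199], [0.0, -1.0, 0.003]]
shift tool mm [ 0.8 -0.   5.9]
```

View pics/s3.png

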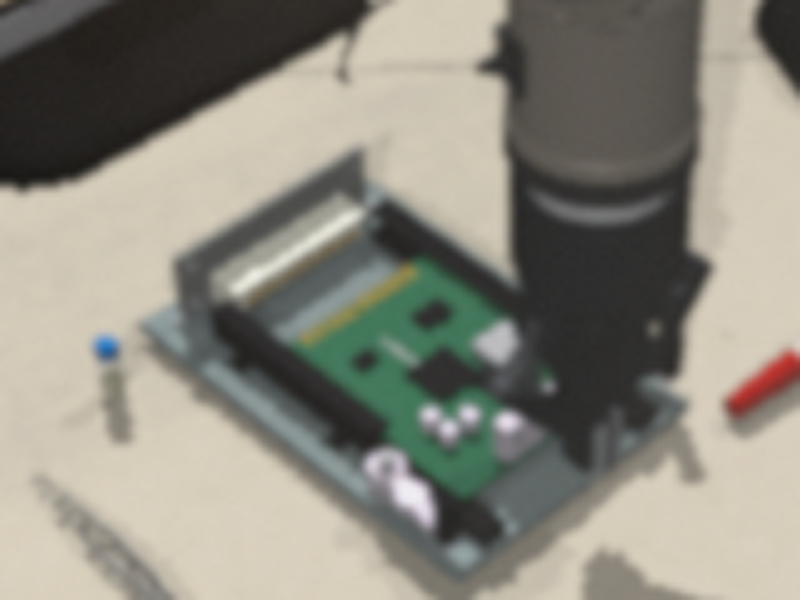

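Fingers are in front of the bar (crop 595,450). Pushing.

```bash
python3 -m jog '0 0 0 0 0 5 0; 0 0 0 0 0 5 0; 0 0 0 0 0 5 0; 0 0 0 0 0 3 0; 0 0 0 0 0 3 0';python3 -m jog '0 0 0 0 0 3 0; 0 0 0 0 0 3 0; 0 0 0 0 0 3 0; 0 0 0 0 0 3 0; 0 0 0 0 0 3 0';python3 -c "
from h import *
st()";python3 -m jog '0 0 0 0 0 3 0; 0 0 0 0 0 3 0; 0 0 0 0 0 3 0; 0 0 0 0 0 3 0; 0 0 0 0 0 3 0'; python3 -c "
from h import *
st()
f=imaging.grab_frame('scene'); crop(f,200,180,160,120,5,'pics/s4.png')"
```

```text
clock: 3.73
tcp_pos: [0.478, 0.0351, 0.0336]
orientation: [-1.297, 1.06, -1.06]
contact_force: [-0.3, 0.2, 0.2]
grip_width: -0.0003
clock: 4.15
tcp_pos: [0.4921, 0.038, 0.0334]
orientation: [-1.298, 1.06, -1.06]
contact_force: [-0.3, -0.1, -0.2]
grip_width: -0.0003
t 4.15 tcp [0.4921 0.038  0.0334] ch(mm) [-100.8    1.1   33.4] F [-0.3 -0.1 -0.2] Fch [-0.3 -0.1] w -0.0003
[[0.2, -0.0, 0.98], [-0.98, -0.0, 0.2], [0.0, -1.0, -0.0]]
clock: 4.57
tcp_pos: [0.507, 0.041, 0.0335]
orientation: [-1.298, 1.06, -1.06]
contact_force: [-1.1, 0.5, -0.9]
grip_width: 0.0003
t 4.57 tcp [0.507  0.041  0.0335] ch(mm) [-85.6   1.1  33.5] F [-1.1  0.5 -0.9] Fch [-1.   0.7] w 0.0003
[[0.2, 0.0, 0.98], [-0.98, -0.0, 0.2], [0.0, -1.0, 0.0]]
```

View pics/s4.png

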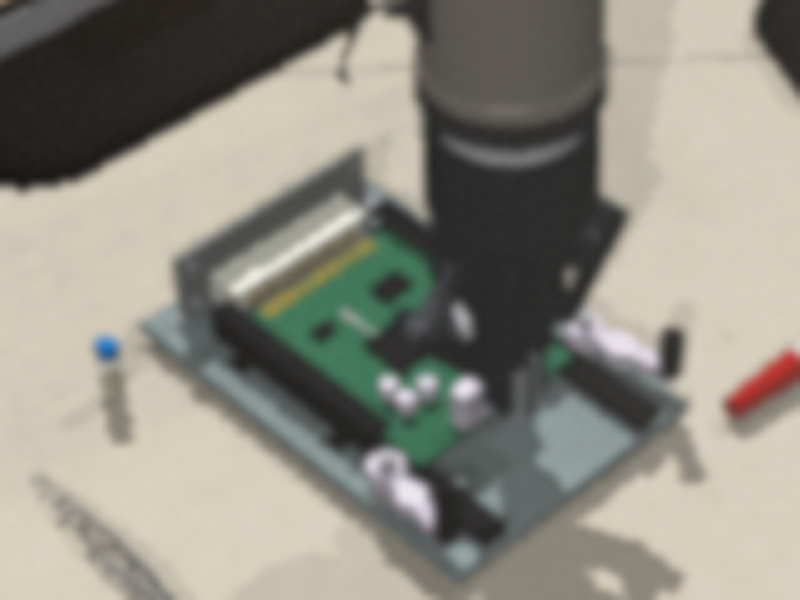

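The board is sliding, and its gold edge (crop 318,275) is nearing the connector. Continuing in small steps and watching the force.

```bash
python3 -m jog '0 0 0 0 0 2 0; 0 0 0 0 0 2 0; 0 0 0 0 0 1 0; 0 0 0 0 0 1 0; 0 0 0 0 0 0 0';python3 -c "
from h import *
st()";python3 -m jog '0 0 0 0 0 1 0; 0 0 0 0 0 1 0; 0 0 0 0 0 1 0; 0 0 0 0 0 0 0; 0 0 0 0 0 0 0'; python3 -c "
from h import *
st()
f=imaging.grab_frame('scene'); crop(f,200,180,160,120,5,'pics/s5.png')"
```

```text
clock: 5.03
tcp_pos: [0.5128, 0.0422, 0.0336]
orientation: [-1.297, 1.059, -1.06]
contact_force: [0.1, -0.3, 0.4]
grip_width: -0.0001
t 5.03 tcp [0.5128 0.0422 0.0336] ch(mm) [-79.7   1.1  33.6] F [ 0.1 -0.3  0.4] Fch [-0.  -0.3] w -0.0001
[[0.2, 0.0, 0.98], [-0.98, 0.0, 0.2], [-0.0, -1.0, 0.0]]
clock: 5.45
tcp_pos: [0.5154, 0.0427, 0.0335]
orientation: [-1.298, 1.06, -1.06]
contact_force: [-1.3, -0.3, 0.5]
grip_width: -0.0004
t 5.45 tcp [0.5154 0.0427 0.0335] ch(mm) [-77.1   1.1  33.5] F [-1.3 -0.3  0.5] Fch [-1.4 -0. ] w -0.0004
[[0.2, -0.0, 0.98], [-0.98, -0.0, 0.2], [0.0, -1.0, -0.0]]
```

View pics/s5.png

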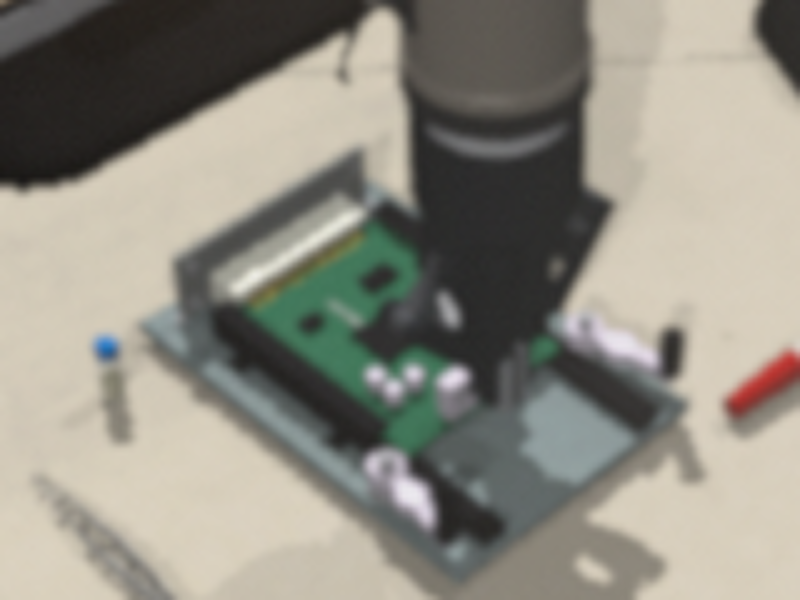

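The gold edge is almost at the connector strip. Pushing on until the spring is felt.

```bash
python3 -m jog '0 0 0 0 0 1 0; 0 0 0 0 0 1 0; 0 0 0 0 0 0 0; 0 0 0 0 0 0 0; 0 0 0 0 0 0 0';python3 -c "
from h import *
st()";python3 -m jog '0 0 0 0 0 1 0; 0 0 0 0 0 1 0; 0 0 0 0 0 0 0; 0 0 0 0 0 0 0; 0 0 0 0 0 0 0'; python3 -c "
from h import *
st()"
```

```text
clock: 5.92
tcp_pos: [0.5158, 0.0428, 0.0332]
orientation: [-1.3, 1.062, -1.059]
contact_force: [-5.7, 0.5, 3.3]
grip_width: 0.0001
t 5.92 tcp [0.5158 0.0428 0.0332] ch(mm) [-76.6   1.1  33.2] F [-5.7  0.5  3.3] Fch [-5.5  1.6] w 0.0001
[[0.2, -0.003, 0.98], [-0.98, -0.001, 0.2], [0.0, -1.0, -0.003]]
clock: 6.33
tcp_pos: [0.5169, 0.0431, 0.0331]
orientation: [-1.302, 1.063, -1.058]
contact_force: [-7.6, -0.7, 5.0]
grip_width: -0.0002
t 6.33 tcp [0.5169 0.0431 0.0331] ch(mm) [-75.5   1.2  33.1] F [-7.6 -0.7  5. ] Fch [-7.5  0.8] w -0.0002
[[0.2, -0.005, 0.98], [-0.98, -0.001, 0.2], [0.0, -1.0, -0.005]]
```

The connector force is felt (about 7.5 N), so the board sits in its spring range. Backing off and going round the left post.

```bash
python3 -m jog '0 0 0 0 0 -8 0; 0 0 0 0 0 -15 0; 0 0 0 0 0 -15 0; 0 0 0 0 0 -15 0; 0 0 0 0 0 -15 0';python3 -m jog '0 0 0 -15 0 -3 0; 0 0 0 -20 0 0 0; 0 0 0 -25 0 0 0; 0 0 0 -25 0 0 0; 0 0 0 -20 0 0 0'; python3 -m jog '0 0 0 0 0 0 0; 0 0 0 0 0 0 0; 0 0 0 0 0 0 0; 0 0 0 0 0 0 0; 0 0 0 0 0 0 0';python3 -c "
from h import *
st()
f=imaging.grab_frame('scene'); crop(f,200,180,160,120,5,'pics/s6.png')
f=imaging.grab_frame('top'); crop(f,230,165,130,100,6,'pics/t6.png')"
```

```text
clock: 6.75
tcp_pos: [0.4528, 0.03, 0.0338]
orientation: [-1.296, 1.058, -1.061]
contact_force: [-0.6, -0.1, -0.1]
grip_width: 0.0001
clock: 7.17
tcp_pos: [0.4292, 0.1343, 0.034]
orientation: [-1.295, 1.058, -1.059]
contact_force: [0.3, -0.2, -0.0]
grip_width: -0.0002
clock: 7.58
tcp_pos: [0.4292, 0.131, 0.0335]
orientation: [-1.297, 1.061, -1.062]
contact_force: [-0.1, 0.1, -0.4]
grip_width: 0.0002
t 7.58 tcp [0.4292 0.131  0.0335] ch(mm) [-143.9  104.8   33.5] F [-0.1  0.1 -0.4] Fch [-0.1  0.1] w 0.0002
[[0.198, 0.0, 0.98], [-0.98, -0.0, 0.198], [0.0, -1.0, 0.0]]
```

View pics/s6.png

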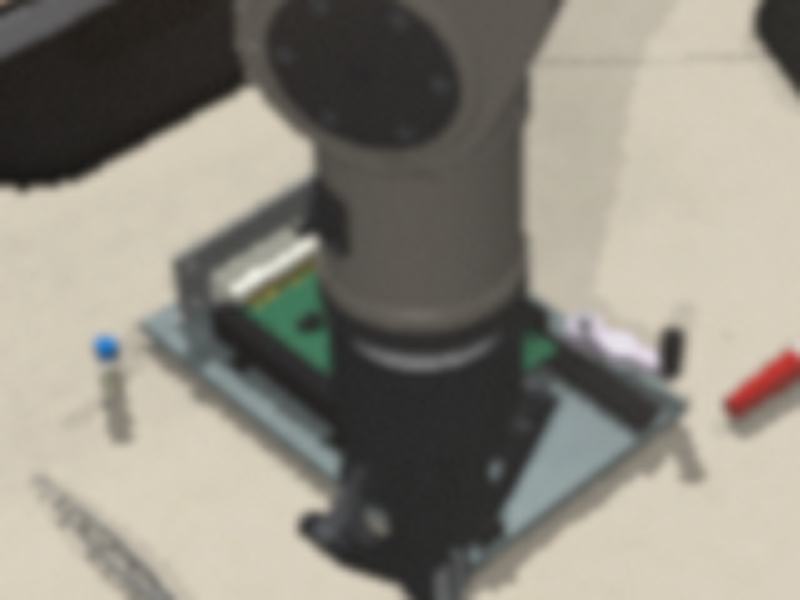

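View pics/t6.png

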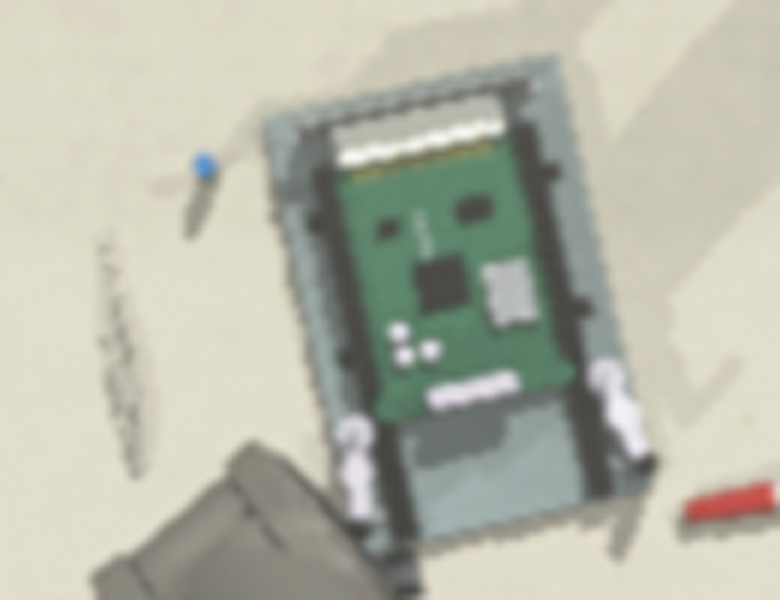

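The top view shows the board at the connector, both levers still open, and the gripper outside front-left. Now moving beside the left post and sweeping it inward.

```bash
python3 -m jog '0 0 0 0 0 10 0; 0 0 0 0 0 10 0; 0 0 0 0 0 8 0; 0 0 0 3 0 0 0; 0 0 0 5 0 0 0';python3 -m jog '0 0 0 5 0 0 0; 0 0 0 5 0 0 0; 0 0 0 5 0 0 0; 0 0 0 4 0 0 0; 0 0 0 4 0 0 0'; python3 -c "
from h import *
st()
f=imaging.grab_frame('scene'); crop(f,200,180,160,120,5,'pics/s7.png')
f=imaging.grab_frame('top'); crop(f,230,165,130,100,6,'pics/t7.png')"
```

```text
clock: 8.1
tcp_pos: [0.4587, 0.1304, 0.0335]
orientation: [-1.297, 1.059, -1.059]
contact_force: [0.6, 0.3, 0.1]
grip_width: 0.0
clock: 8.52
tcp_pos: [0.4608, 0.1075, 0.0333]
orientation: [-1.299, 1.061, -1.058]
contact_force: [-3.0, 3.3, 1.0]
grip_width: 0.0001
t 8.52 tcp [0.4608 0.1075 0.0333] ch(mm) [-117.6   75.4   33.3] F [-3.   3.3  1. ] Fch [-2.3  3.9] w 0.0001
[[0.201, -0.002, 0.98], [-0.98, 0.0, 0.201], [-0.001, -1.0, -0.002]]
```

View pics/t7.png

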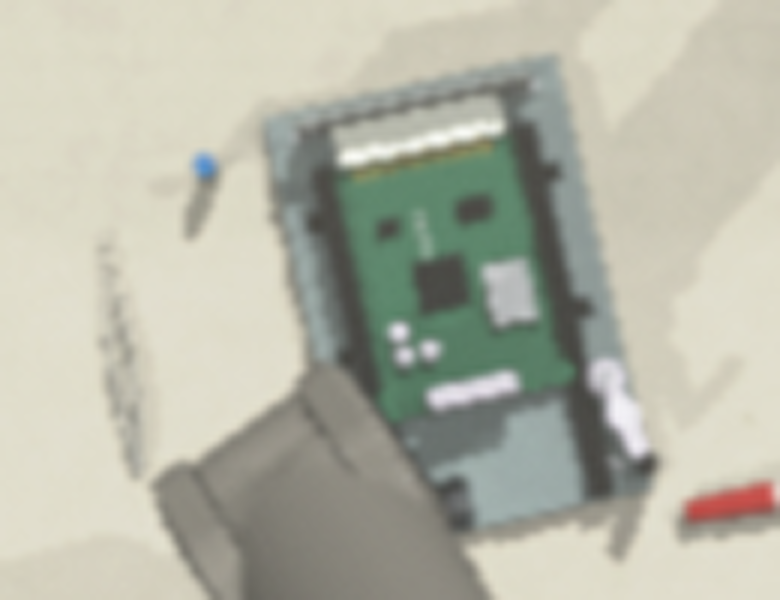

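```bash
python3 -m jog '0 0 0 4 0 1 0; 0 0 0 4 0 2 0; 0 0 0 4 0 2 0; 0 0 0 4 0 2 0; 0 0 0 4 0 3 0'; python3 -c "
from h import *
st()"; python3 -m jog '0 0 0 4 0 3 0; 0 0 0 3 0 2 0; 0 0 0 0 0 0 0; 0 0 0 0 0 0 0; 0 0 0 0 0 0 0'; python3 -c "
from h import *
st()
f=imaging.grab_frame('scene'); crop(f,200,180,160,120,5,'pics/s8.png')
f=imaging.grab_frame('top'); crop(f,230,165,130,100,6,'pics/t8.png')"
```

```text
clock: 9.03
tcp_pos: [0.4762, 0.0895, 0.0335]
orientation: [-1.298, 1.06, -1.059]
contact_force: [-3.2, 3.4, -0.1]
grip_width: 0.0001
t 9.03 tcp [0.4762 0.0895 0.0335] ch(mm) [-106.1   54.7   33.5] F [-3.2  3.4 -0.1] Fch [-2.5  4. ] w 0.0001
[[0.2, -0.0, 0.98], [-0.98, -0.0, 0.2], [-0.0, -1.0, -0.001]]
clock: 9.45
tcp_pos: [0.4834, 0.0835, 0.0337]
orientation: [-1.297, 1.059, -1.061]
contact_force: [0.0, 0.3, 0.5]
grip_width: 0.0002
t 9.45 tcp [0.4834 0.0835 0.0337] ch(mm) [-100.2   47.4   33.7] F [0.  0.3 0.5] Fch [0.1 0.3] w 0.0002
[[0.199, 0.001, 0.98], [-0.98, -0.0, 0.199], [0.001, -1.0, 0.001]]
```

View pics/s8.png

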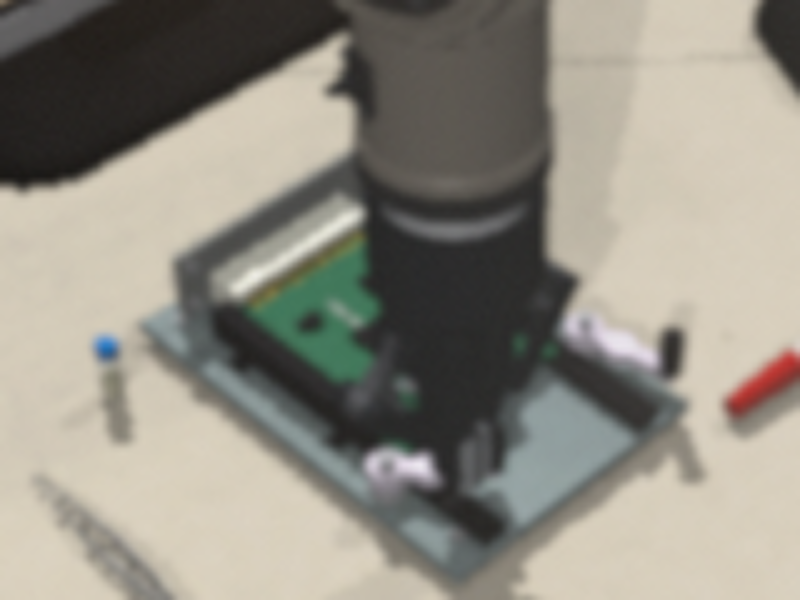

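View pics/t8.png

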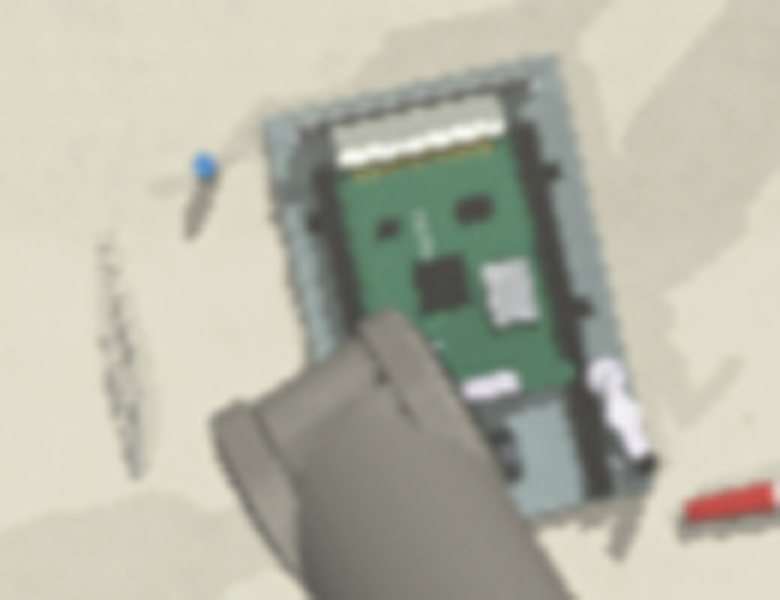

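The left lever has swung about halfway (arm now at crop 400,465). Backing off and moving behind the post to push it in +x.

```bash
python3 -m jog '0 0 0 -4 0 -5 0; 0 0 0 -2 0 -15 0; 0 0 0 0 0 -14 0; 0 0 0 5 0 -3 0; 0 0 0 12 0 0 0';python3 -m jog '0 0 0 12 0 0 0; 0 0 0 0 0 4 0; 0 0 0 0 0 4 0; 0 0 0 0 0 4 0; 0 0 0 0 0 4 0'; python3 -c "
from h import *
st()"; python3 -m jog '0 0 0 0 0 4 0; 0 0 0 0 0 3 0; 0 0 0 0 0 3 0; 0 0 0 0 0 3 0; 0 0 0 0 0 2 0'; python3 -c "
from h import *
st()
f=imaging.grab_frame('scene'); crop(f,200,180,160,120,5,'pics/s9.png')
f=imaging.grab_frame('top'); crop(f,230,165,130,100,6,'pics/t9.png')"
```

```text
clock: 9.97
tcp_pos: [0.4472, 0.0665, 0.0336]
orientation: [-1.299, 1.058, -1.057]
contact_force: [0.6, -0.2, -0.5]
grip_width: -0.0003
clock: 10.38
tcp_pos: [0.4674, 0.0582, 0.0336]
orientation: [-1.297, 1.059, -1.059]
contact_force: [0.7, 0.1, 0.0]
grip_width: 0.0003
t 10.38 tcp [0.4674 0.0582 0.0336] ch(mm) [-121.    25.8   33.6] F [0.7 0.1 0. ] Fch [ 0.7 -0.1] w 0.0003
[[0.201, 0.001, 0.98], [-0.98, 0.001, 0.201], [-0.0, -1.0, 0.001]]
clock: 10.8
tcp_pos: [0.4775, 0.0576, 0.0324]
orientation: [-1.306, 1.065, -1.059]
contact_force: [-7.5, -5.8, 2.9]
grip_width: 0.0
t 10.8 tcp [0.4775 0.0576 0.0324] ch(mm) [-111.2   23.3   32.4] F [-7.5 -5.8  2.9] Fch [-8.5 -4.2] w 0.0
[[0.199, -0.008, 0.98], [-0.98, -0.005, 0.199], [0.003, -1.0, -0.009]]
```

View pics/s9.png

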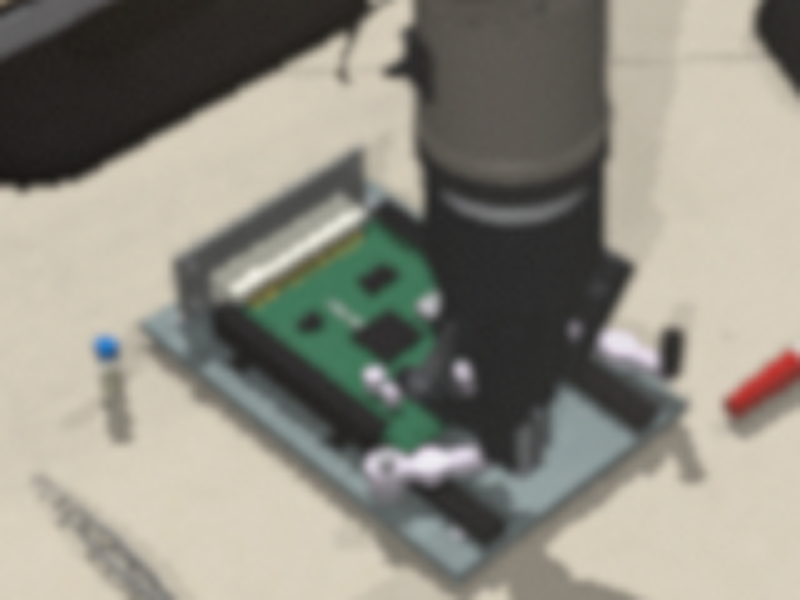

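```bash
python3 -m jog '0 0 0 1 0 2 0; 0 0 0 1 0 2 0; 0 0 0 1 0 2 0; 0 0 0 1 0 2 0; 0 0 0 1 0 1 0'; python3 -c "
from h import *
st()
f=imaging.grab_frame('scene'); crop(f,200,180,160,120,5,'pics/s10.png')"
```

```text
clock: 11.32
tcp_pos: [0.4877, 0.0545, 0.0322]
orientation: [-1.305, 1.065, -1.059]
contact_force: [-4.8, -5.1, -1.5]
grip_width: -0.0
t 11.32 tcp [0.4877 0.0545 0.0322] ch(mm) [-101.8   18.1   32.2] F [-4.8 -5.1 -1.5] Fch [-5.7 -4. ] w -0.0
[[0.198, -0.007, 0.98], [-0.98, -0.004, 0.198], [0.003, -1.0, -0.008]]
```

View pics/s10.png

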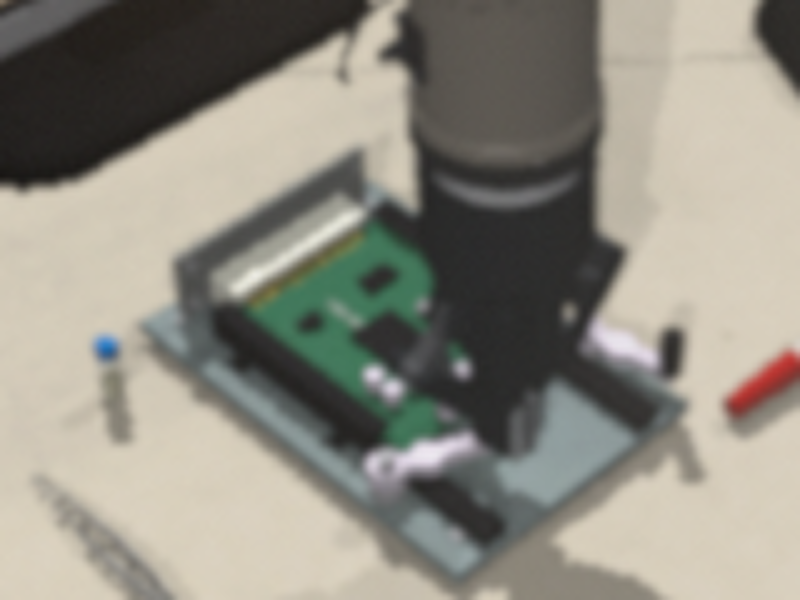

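The left lever is at about 1.5 rad. Moving round to the right side.

```bash
python3 -m jog '0 0 0 0 0 -8 0; 0 0 0 0 0 -14 0; 0 0 0 0 0 -16 0; 0 0 0 10 0 -8 0; 0 0 0 20 0 0 0';python3 -m jog '0 0 0 25 0 0 0; 0 0 0 25 0 0 0; 0 0 0 25 0 0 0; 0 0 0 20 0 0 0; 0 0 0 0 0 0 0'; python3 -m jog '0 0 0 0 0 0 0; 0 0 0 0 0 0 0; 0 0 0 0 0 0 0; 0 0 0 0 0 0 0; 0 0 0 0 0 0 0';python3 -c "
from h import *
st()
f=imaging.grab_frame('scene'); crop(f,200,180,160,120,5,'pics/s11.png')"
```

```text
clock: 11.78
tcp_pos: [0.4501, 0.0199, 0.0336]
orientation: [-1.3, 1.057, -1.055]
contact_force: [-0.1, -0.7, 0.5]
grip_width: 0.0
clock: 12.2
tcp_pos: [0.4721, -0.0798, 0.0338]
orientation: [-1.296, 1.062, -1.067]
contact_force: [0.1, -0.8, -0.3]
grip_width: 0.0
clock: 12.62
tcp_pos: [0.471, -0.0737, 0.0336]
orientation: [-1.298, 1.059, -1.058]
contact_force: [0.3, 0.3, 0.2]
grip_width: 0.0002
t 12.62 tcp [ 0.471  -0.0737  0.0336] ch(mm) [-143.8 -104.1   33.6] F [0.3 0.3 0.2] Fch [0.4 0.3] w 0.0002
[[0.201, 0.0, 0.98], [-0.98, 0.0, 0.201], [-0.0, -1.0, 0.0]]
```

View pics/s11.png

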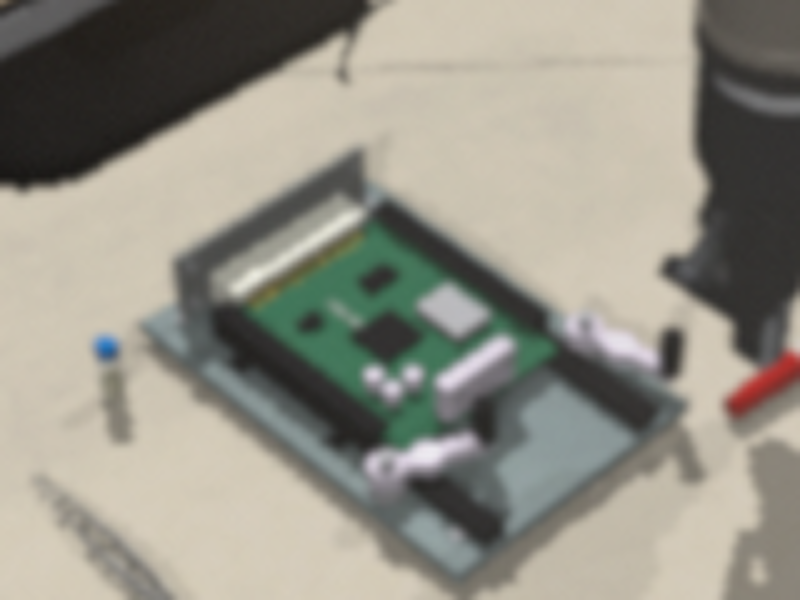

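The left lever lies nearly across (post at crop 485,420). The gripper is outside the right post (670,350) and above pen height. Doing the mirrored sweep.

```bash
python3 -m jog '0 0 0 0 0 10 0; 0 0 0 0 0 10 0; 0 0 0 0 0 8 0; 0 0 0 -3 0 0 0; 0 0 0 -5 0 0 0';python3 -m jog '0 0 0 -5 0 0 0; 0 0 0 -5 0 0 0; 0 0 0 -5 0 0 0; 0 0 0 -4 0 0 0; 0 0 0 -4 0 0 0'; python3 -c "
from h import *
st()"; python3 -m jog '0 0 0 -4 0 1 0; 0 0 0 -4 0 2 0; 0 0 0 -4 0 2 0; 0 0 0 -4 0 2 0; 0 0 0 -4 0 3 0'; python3 -c "
from h import *
st()
f=imaging.grab_frame('scene'); crop(f,200,180,160,120,5,'pics/s12.png')"
```

```text
clock: 13.08
tcp_pos: [0.4977, -0.0609, 0.0335]
orientation: [-1.297, 1.06, -1.06]
contact_force: [-0.6, 0.5, 0.1]
grip_width: 0.0003
clock: 13.5
tcp_pos: [0.4905, -0.0395, 0.0332]
orientation: [-1.3, 1.062, -1.06]
contact_force: [-1.4, -4.2, 0.1]
grip_width: -0.0002
t 13.5 tcp [ 0.4905 -0.0395  0.0332] ch(mm) [-117.8  -74.5   33.2] F [-1.4 -4.2  0.1] Fch [-2.2 -3.9] w -0.0002
[[0.199, -0.003, 0.98], [-0.98, -0.002, 0.199], [0.001, -1.0, -0.003]]
clock: 13.92
tcp_pos: [0.4976, -0.0168, 0.0334]
orientation: [-1.299, 1.06, -1.06]
contact_force: [-1.1, -3.8, 0.1]
grip_width: -0.0002
t 13.92 tcp [ 0.4976 -0.0168  0.0334] ch(mm) [-106.3  -53.7   33.4] F [-1.1 -3.8  0.1] Fch [-1.9 -3.5] w -0.0002
[[0.2, -0.001, 0.98], [-0.98, -0.0, 0.2], [0.0, -1.0, -0.001]]
```

View pics/s12.png

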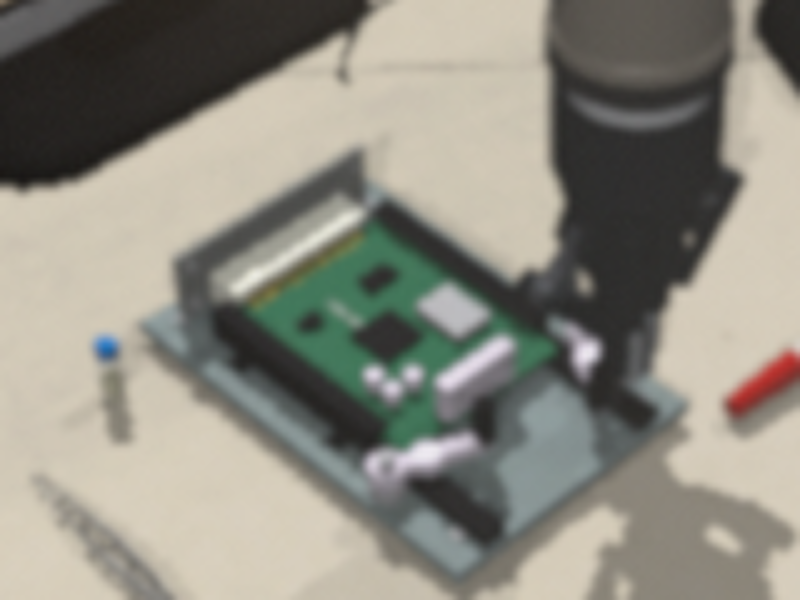

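The right lever is following. Continuing, then going behind it.

```bash
python3 -m jog '0 0 0 -4 0 3 0; 0 0 0 -3 0 2 0; 0 0 0 0 0 0 0; 0 0 0 4 0 -5 0; 0 0 0 2 0 -15 0';  python3 -m jog '0 0 0 0 0 -14 0; 0 0 0 -5 0 -3 0; 0 0 0 -12 0 0 0; 0 0 0 -10 0 0 0; 0 0 0 0 0 4 0'; python3 -c "
from h import *
st()"; python3 -m jog '0 0 0 0 0 4 0; 0 0 0 0 0 4 0; 0 0 0 0 0 3 0; 0 0 0 0 0 3 0; 0 0 0 0 0 3 0'; python3 -c "
from h import *
st()
f=imaging.grab_frame('scene'); crop(f,200,180,160,120,5,'pics/s13.png')"
```

```text
clock: 14.38
tcp_pos: [0.4857, -0.0176, 0.034]
orientation: [-1.294, 1.057, -1.06]
contact_force: [0.2, 0.6, -0.1]
grip_width: 0.0
clock: 14.8
tcp_pos: [0.4647, 0.0078, 0.0338]
orientation: [-1.298, 1.057, -1.056]
contact_force: [0.5, 0.5, -0.1]
grip_width: -0.0001
t 14.8 tcp [0.4647 0.0078 0.0338] ch(mm) [-133.6  -23.    33.8] F [ 0.5  0.5 -0.1] Fch [0.6 0.4] w -0.0001
[[0.203, 0.0, 0.979], [-0.979, 0.002, 0.203], [-0.002, -1.0, 0.001]]
clock: 15.22
tcp_pos: [0.4822, 0.008, 0.0335]
orientation: [-1.297, 1.06, -1.06]
contact_force: [0.4, -0.2, -0.4]
grip_width: -0.0001
t 15.22 tcp [0.4822 0.008  0.0335] ch(mm) [-116.5  -26.3   33.5] F [ 0.4 -0.2 -0.4] Fch [ 0.4 -0.3] w -0.0001
[[0.199, 0.0, 0.98], [-0.98, -0.0, 0.199], [0.0, -1.0, -0.0]]
```

View pics/s13.png

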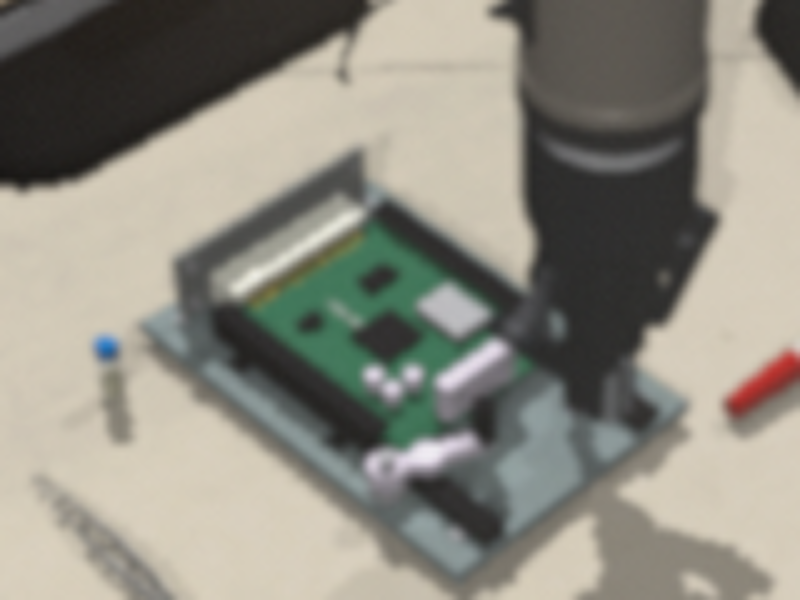

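```bash
python3 -m jog '0 0 0 0 0 3 0; 0 0 0 -1 0 3 0; 0 0 0 -1 0 3 0; 0 0 0 -1 0 2 0; 0 0 0 -1 0 2 0'; python3 -c "
from h import *
st()"; python3 -m jog '0 0 0 -1 0 2 0; 0 0 0 -1 0 2 0; 0 0 0 -1 0 1 0; 0 0 0 0 0 1 0; 0 0 0 0 0 0 0'; python3 -c "
from h import *
st()
f=imaging.grab_frame('scene'); crop(f,200,180,160,120,5,'pics/s14.png')"
```

```text
clock: 15.68
tcp_pos: [0.49, 0.0152, 0.0326]
orientation: [-1.303, 1.064, -1.056]
contact_force: [-7.2, 2.8, 4.1]
grip_width: -0.0
t 15.68 tcp [0.49   0.0152 0.0326] ch(mm) [-107.4  -20.8   32.6] F [-7.2  2.8  4.1] Fch [-6.5  4.2] w -0.0
[[0.201, -0.007, 0.98], [-0.98, -0.001, 0.201], [-0.001, -1.0, -0.007]]
clock: 16.1
tcp_pos: [0.4958, 0.0196, 0.0326]
orientation: [-1.302, 1.063, -1.056]
contact_force: [-5.5, 2.5, -0.7]
grip_width: -0.0001
t 16.1 tcp [0.4958 0.0196 0.0326] ch(mm) [-100.8  -17.7   32.6] F [-5.5  2.5 -0.7] Fch [-4.9  3.5] w -0.0001
[[0.201, -0.006, 0.98], [-0.98, -0.0, 0.201], [-0.001, -1.0, -0.006]]
```

View pics/s14.png

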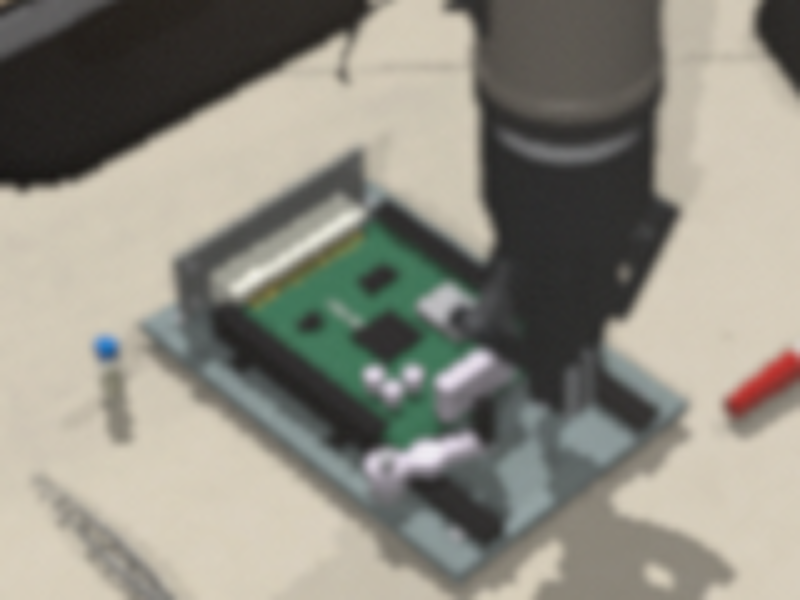

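Both levers are now at about 1.5 rad. Backing off, opening to about 20 mm and centring, so that one finger stands behind each post for a simultaneous final push.

```bash
python3 -m jog '0 0 0 0 0 -8 0; 0 0 0 0 0 -10 0; 0 0 0 -6 0 -4 0.24; 0 0 0 -6 0 0 0.24; 0 0 0 -6 0 0 0.24'; python3 -m jog '0 0 0 0 0 0 0.24; 0 0 0 0 0 0 0.24; 0 0 0 0 0 0 0.24; 0 0 0 0 0 0 0.24; 0 0 0 0 0 0 0.24'; python3 -c "
from h import *
st(c2w(-.12,0,.0335))
f=imaging.grab_frame('scene'); crop(f,200,180,160,120,5,'pics/s15.png')"
```

```text
clock: 16.57
tcp_pos: [0.4737, 0.0327, 0.0338]
orientation: [-1.297, 1.059, -1.06]
contact_force: [0.7, 0.1, -0.0]
grip_width: 0.0204
clock: 16.98
tcp_pos: [0.4739, 0.032, 0.0335]
orientation: [-1.298, 1.06, -1.06]
contact_force: [1.3, 0.6, -0.1]
grip_width: 0.0204
t 16.98 tcp [0.4739 0.032  0.0335] ch(mm) [-119.8   -1.2   33.5] F [ 1.3  0.6 -0.1] Fch [1.4 0.4] w 0.0204
[[0.199, 0.0, 0.98], [-0.98, -0.0, 0.199], [0.0, -1.0, 0.0]]
shift tool mm [-1.2  0.  -0.2]
```

View pics/s15.png

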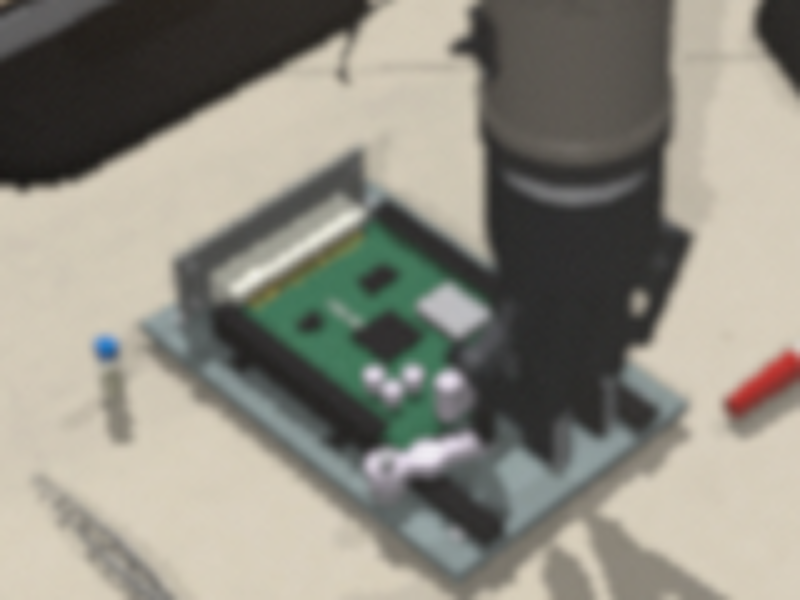

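```bash
python3 -m jog '0 0 0 -1 0 4 0.24; 0 0 0 0 0 4 0.24; 0 0 0 0 0 4 0.24; 0 0 0 0 0 3 0.24; 0 0 0 0 0 3 0.24'; python3 -m jog '0 0 0 0 0 2 0.24; 0 0 0 0 0 2 0.24; 0 0 0 0 0 2 0.24; 0 0 0 0 0 2 0.24; 0 0 0 0 0 1 0.24'; python3 -c "
from h import *
st()";python3 -m jog '0 0 0 0 0 2 0.24; 0 0 0 0 0 2 0.24; 0 0 0 0 0 2 0.24; 0 0 0 0 0 1 0.24; 0 0 0 0 0 0 0.24'; python3 -c "
from h import *
st()
f=imaging.grab_frame('scene'); crop(f,200,180,160,120,5,'pics/s16.png')"
```

```text
clock: 17.45
tcp_pos: [0.4917, 0.0369, 0.0335]
orientation: [-1.297, 1.06, -1.06]
contact_force: [-0.2, -0.8, -0.6]
grip_width: 0.0205
clock: 17.87
tcp_pos: [0.4948, 0.0372, 0.0324]
orientation: [-1.307, 1.066, -1.056]
contact_force: [-13.3, -2.1, 9.3]
grip_width: 0.0207
t 17.87 tcp [0.4948 0.0372 0.0324] ch(mm) [-98.3  -0.2  32.4] F [-13.3  -2.1   9.3] Fch [-13.4   0.6] w 0.0207
[[0.199, -0.01, 0.98], [-0.98, -0.003, 0.199], [0.001, -1.0, -0.011]]
clock: 18.28
tcp_pos: [0.5004, 0.0377, 0.0316]
orientation: [-1.309, 1.068, -1.056]
contact_force: [-12.9, -3.0, 2.3]
grip_width: 0.0205
t 18.28 tcp [0.5004 0.0377 0.0316] ch(mm) [-92.8  -0.8  31.6] F [-12.9  -3.    2.3] Fch [-13.2  -0.4] w 0.0205
[[0.199, -0.013, 0.98], [-0.98, -0.004, 0.199], [0.002, -1.0, -0.013]]
```

View pics/s16.png

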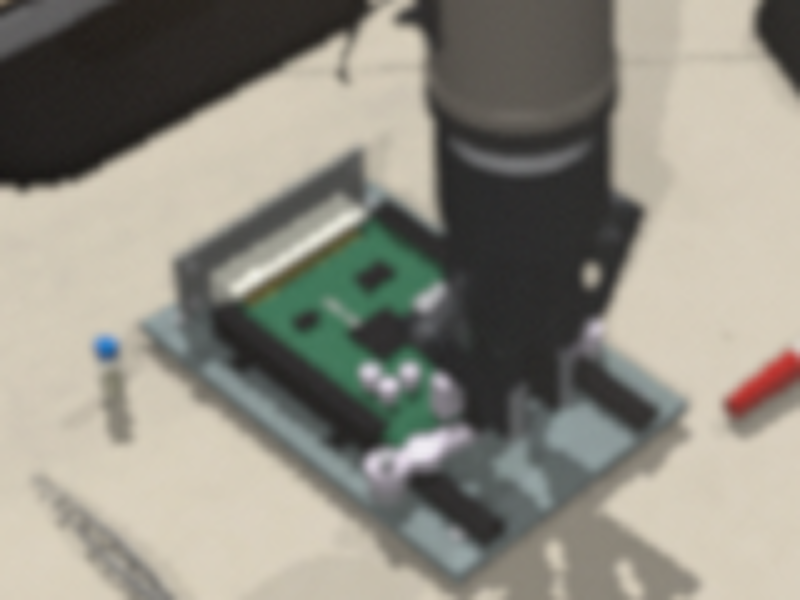

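Both levers are moving together at about 13 N. Continuing, raised slightly, up to the stop.

```bash
python3 -m jog '0 0 0 0 -1 2 0.24; 0 0 0 0 -1 2 0.24; 0 0 0 0 0 1 0.24; 0 0 0 0 0 1 0.24; 0 0 0 0 0 0 0.24'; python3 -c "
from h import *
st()";python3 -m jog '0 0 0 0 0 2 0.24; 0 0 0 0 0 1 0.24; 0 0 0 0 0 1 0.24; 0 0 0 0 0 0 0.24; 0 0 0 0 0 0 0.24'; python3 -c "
from h import *
st()
f=imaging.grab_frame('scene'); crop(f,200,180,160,120,5,'pics/s17.png')"
```

```text
clock: 18.75
tcp_pos: [0.5048, 0.0381, 0.0326]
orientation: [-1.311, 1.07, -1.055]
contact_force: [-12.1, -4.3, -3.9]
grip_width: 0.0204
t 18.75 tcp [0.5048 0.0381 0.0326] ch(mm) [-88.4  -1.3  32.6] F [-12.1  -4.3  -3.9] Fch [-12.8  -1.8] w 0.0204
[[0.199, -0.016, 0.98], [-0.98, -0.005, 0.199], [0.002, -1.0, -0.016]]
clock: 19.17
tcp_pos: [0.5083, 0.0392, 0.0325]
orientation: [-1.312, 1.071, -1.055]
contact_force: [-13.2, -3.0, -2.3]
grip_width: 0.0204
t 19.17 tcp [0.5083 0.0392 0.0325] ch(mm) [-84.7  -0.9  32.5] F [-13.2  -3.   -2.3] Fch [-13.6  -0.3] w 0.0204
[[0.199, -0.016, 0.98], [-0.98, -0.005, 0.199], [0.002, -1.0, -0.017]]
```

View pics/s17.png

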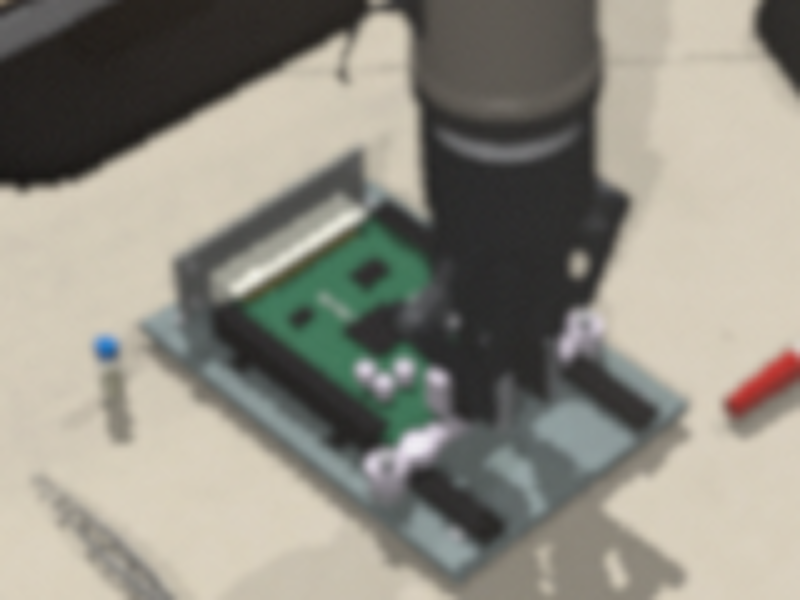

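Expected end is near (-85). Pushing until the force climbs at the stop.

```bash
python3 -m jog '0 0 0 0 0 1 0.24; 0 0 0 0 0 1 0.24; 0 0 0 0 0 0 0.24; 0 0 0 0 0 0 0.24; 0 0 0 0 0 0 0.24'; python3 -c "
from h import *
st()";python3 -m jog '0 0 0 0 0 1 0.24; 0 0 0 0 0 1 0.24; 0 0 0 0 0 0 0.24; 0 0 0 0 0 0 0.24; 0 0 0 0 0 0 0.24'; python3 -c "
from h import *
st()"
```

```text
clock: 19.63
tcp_pos: [0.5085, 0.0392, 0.0324]
orientation: [-1.315, 1.073, -1.054]
contact_force: [-18.9, -4.4, 2.1]
grip_width: 0.0207
t 19.63 tcp [0.5085 0.0392 0.0324] ch(mm) [-84.5  -0.9  32.4] F [-18.9  -4.4   2.1] Fch [-19.4  -0.6] w 0.0207
[[0.199, -0.02, 0.98], [-0.98, -0.006, 0.199], [0.002, -1.0, -0.02]]
clock: 20.05
tcp_pos: [0.5086, 0.0392, 0.0323]
orientation: [-1.318, 1.075, -1.052]
contact_force: [-23.4, -5.7, 8.7]
grip_width: 0.0204
t 20.05 tcp [0.5086 0.0392 0.0323] ch(mm) [-84.4  -1.   32.3] F [-23.4  -5.7   8.7] Fch [-24.  -1.] w 0.0204
[[0.199, -0.023, 0.98], [-0.98, -0.007, 0.199], [0.002, -1.0, -0.024]]
```

Hard stop at -84.4: the force rose to 24 N with no travel. Backing straight off and looking.

```bash
python3 -m jog '0 0 0 0 0 -6 0.24; 0 0 0 0 0 -8 0.24; 0 0 0 0 0 -10 0.24; 0 0 0 0 -15 -20 0.24; 0 0 0 0 -30 -20 0.24'; python3 -m jog '0 0 0 30 -35 0 0.24; 0 0 0 35 -30 0 0.24; 0 0 0 35 0 0 0.24; 0 0 0 35 0 0 0.24; 0 0 0 35 0 0 0.24';python3 -m jog '0 0 0 35 0 0 0.24; 0 0 0 30 0 0 0.24; 0 0 0 20 0 0 0.24; 0 0 0 0 0 0 0.24; 0 0 0 0 0 0 0.24'; python3 - <<'E'
from h import *
st()
fs=imaging.grab_frame('scene'); crop(fs,200,180,160,120,5,'pics/s18.png')
ft=imaging.grab_frame('top'); crop(ft,260,165,100,100,6,'pics/t18.png')
E
```

```text
clock: 20.47
tcp_pos: [0.456, 0.0299, 0.079]
orientation: [-1.3, 1.062, -1.057]
contact_force: [0.8, -0.8, 1.3]
grip_width: 0.0207
clock: 20.88
tcp_pos: [0.4917, -0.1323, 0.1408]
orientation: [-1.296, 1.056, -1.062]
contact_force: [0.7, -0.5, -0.4]
grip_width: 0.0204
clock: 21.3
tcp_pos: [0.5078, -0.2149, 0.1395]
orientation: [-1.296, 1.06, -1.063]
contact_force: [-0.5, 0.2, 0.4]
grip_width: 0.0206
t 21.3 tcp [ 0.5078 -0.2149  0.1395] ch(mm) [-135.9 -249.8  139.5] F [-0.5  0.2  0.4] Fch [-0.5  0.3] w 0.0206
[[0.197, 0.001, 0.98], [-0.98, -0.0, 0.197], [0.001, -1.0, 0.001]]
```

View pics/s18.png

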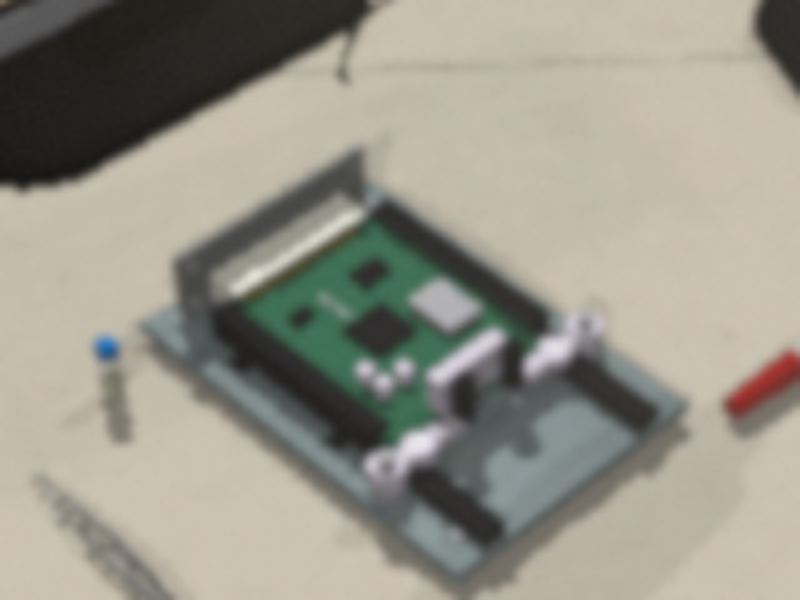

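View pics/t18.png

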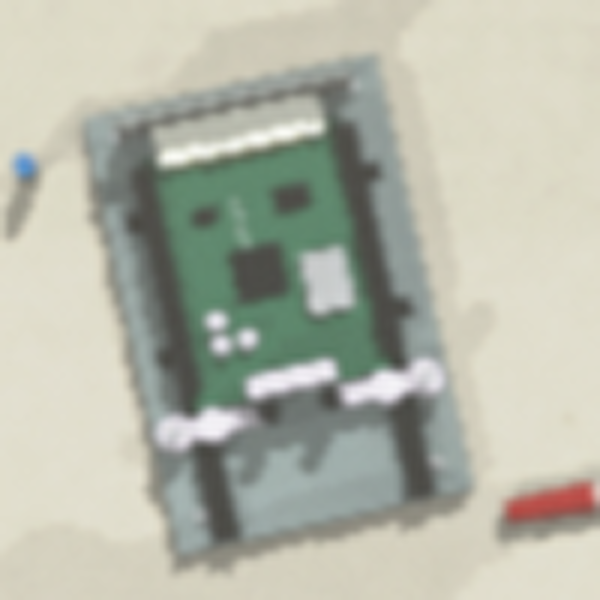

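Both levers lie along the pivot line and the gold edge is under the connector strip. Quick numeric check of bar position and posts.

```bash
python3 - <<'E'
from h import *
ft=imaging.grab_frame('top'); fs=imaging.grab_frame('scene')
T=lambda p:(np.array(p,float)+.5)/6-.5+(260,165); S=lambda p:(np.array(p,float)+.5)/5-.5+(200,180)
for n,p,z in(("bar",(291,379),.046),("pivL",(175,433),.03),("pivR",(428,376),.03),("noseL",(212,424),.03),("noseR",(388,385),.03)): print("top",n,(w2c(on(ft,T(p),z)[0])*1000).round(1))
for n,p,z in(("barL",(432,378),.046),("barR",(500,335),.046),("postR",(511,345),.05),("postL",(462,380),.05),("noseL",(420,443),.03),("noseR",(548,354),.03),("pivL",(388,465),.03),("pivR",(585,325),.03)): print("sc",n,(w2c(on(fs,S(p),z)[0])*1000).round(1))
for f,(x0,y0,w,h),n in((ft,(260,165,100,100),"top"),(fs,(215,195,133,100),"sc")):
    c=f["color"][y0:y0+h,x0:x0+w]
    print(n,"home bar centre px", proj(f,c2w(-.055,0,.046)).round(2), "6mm out", proj(f,c2w(-.061,0,.046)).round(2),"posts",[proj(f,c2w(-.068,s*.016,.05)).round(1).tolist() for s in(1,-1)])
crop(fs,270,225,60,45,13,'pics/s19.png')
E
```

```text
top bar [-55.7   2.2  46. ]
top pivL [-67.5  64.4  30. ]
top pivR [-68.5 -64.1  30. ]
top noseL [-67.4  45.5  30. ]
top noseR [-68.3 -43.8  30. ]
sc barL [-54.1  21.3  46. ]
sc barR [-56.2 -20.4  46. ]
sc postR [-67.4 -16.6  50. ]
sc postL [-67.6  15.1  50. ]
sc noseL [-68.6  43.1  30. ]
sc noseR [-69.7 -38.7  30. ]
sc pivL [-68.2  62.6  30. ]
sc pivR [-68.5 -65.1  30. ]
top home bar centre px [[308.74 227.35]] 6mm out [[309.2  229.32]] posts [[[304.4, 232.8]], [[315.0, 230.3]]]
sc home bar centre px [[292.96 250.74]] 6mm out [[294.77 252.05]] posts [[[291.8, 255.9]], [[301.8, 248.9]]]
```

View pics/s19.png

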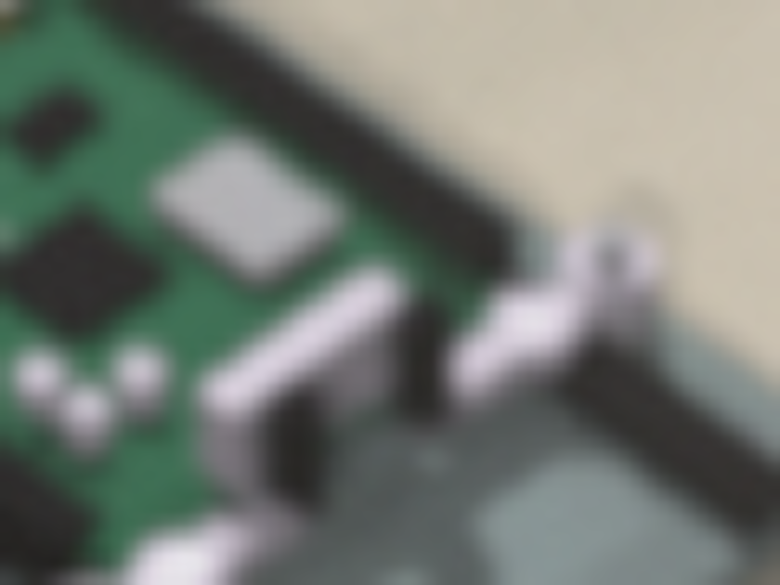

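Bar centre is at chassis x of about -55.5 (home -55) and the posts at (-67.5, ±16). This agrees with fully closed, and the gripper is clear of everything. Handing in.

```bash
python3 -c "
from h import *
print(r.hand_in()); st()"
```

```text
the job is handed in; nothing more can be done
None
the job is handed in; nothing more can be done
```

The board is seated at the connector and both ejector levers are closed. I handed the job in at about 21.5 s of the 61 s limit; no verdict is reported.

- **What I did:** With the gripper shut, I pushed the board by its bar until the connector pushed back with about 7.5 N, both levers still open. I swung each lever to about 1.5 rad on its own, then pushed both posts together onto their stops. The force reached 24 N there with no further travel. Then I backed the gripper well clear.
- **Board:** After I let go, its origin stood at chassis x of about -60.5 mm, against -60 at home and a limit of -63.5.
- **Levers:** The post tops measured about (-67.5, +15) and (-67.5, -17) mm. Fully closed would be (-68, ±16).
- **Disagreements:** Lengthwise (chassis x), the two cameras agreed to about 1 mm on the bar and the levers. The largest differences were sideways: the top view put the bar about 2 mm off centre, and the right lever's nose was about 5 mm apart between the views. I take both as picking error in blurred pictures.
- **Bystanders:** The vial, tweezers and pen look unmoved in the last pictures. I did not measure any of the bystanders, and the mouse, bottle, dish and beaker are outside those last pictures. The gripper's path stayed clear of them, and the only contact forces came from pushing the board and levers.

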